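Sweep mounted lenses through the gate into the slot of a sorting tray

TASK

Sweep the three black mounted lenses on the sorting tray through its narrow gate into the straight slot behind it, one at a time: let none enter the gate before the one ahead of it is right through, and push on until all three stand flat in a closed-up row against the slot's end, wholly past the gate. Only push them with the fingertips or the outside of the fingers, never lift them, and leave the vial, the jar and the carton beside the tray where they are. Finish with the hand clear.

Things in the scene. Friction and masses are not known exactly. Their poses are not given: they have to be found in the camera images.
- tray: fixed aluminium tray with low grey walls on the table. Origin on its underside; +x runs from the wide part through the gate along the slot; z up. Floor 4 mm above the table; walls 6 mm thick, tops 11 mm above the table, so fingertips can pass over them. Wide part inside (tray axes, mm): x -150 to -35, y -100 to 100; then slanting walls narrow it to y +-19 at x = 20
- gate (a point): floor centre of the gate's inner end, at x = 30 mm, y = 0 in tray axes, 4 mm above the table; axes as the tray's. The gate is 38 mm wide and runs from x = 20 to 30 mm; the slot begins here
- slot_end (a point): floor centre of the slot's end wall, at x = 138 mm, y = 0 in tray axes; axes as the tray's. The slot is 42 mm wide and 108 mm long, from the gate to this wall. A closed-up row of the three lenses has its centres 17, 51 and 85 mm before this wall
- lens_a: mounted lens, a black cylinder 34 mm in diameter and 22 mm tall with a glass lens in its top, about 60 g, loose, standing flat in the tray's wide part; the three are alike. Origin: centre of its underside
- lens_b: mounted lens, a black cylinder 34 mm in diameter and 22 mm tall with a glass lens in its top, about 60 g, loose, standing flat in the tray's wide part; the three are alike. Origin: centre of its underside
- lens_c: mounted lens, a black cylinder 34 mm in diameter and 22 mm tall with a glass lens in its top, about 60 g, loose, standing flat in the tray's wide part; the three are alike. Origin: centre of its underside
- vial: bystander: brown stain vial with black cap, 25 mm in diameter, 59 mm tall, standing loose beside the slot. Origin: centre of its underside
- jar: bystander: brown jar with white cap, 45 mm in diameter, 55 mm tall, standing loose beside the slot. Origin: centre of its underside
- carton: bystander: green carton 78 x 28 x 20 mm (x, y, z) lying loose beside the wide part. Origin: centre of its underside
Not all that is in view belongs to the job. Leave any orange or red look-alike of the lens_a alone.

How it is judged:
On the way, in this order (a step that is already met when the one before it is completed fails the run):
1. one lens is wholly in the slot while the other two have not entered the gate ((((x of lens_a in the frame of tray between 0.046 and 0.13 m and y of lens_a in the frame of tray between -0.008 and 0.008 m and z of lens_a in the frame of tray below 0.008 m and angle between lens_a's own z axis and vertical below 0.2 rad) and x of each of lens_b, lens_c in the frame of tray below 0.006 m) or (x of each of lens_a, lens_c in the frame of tray below 0.006 m and (x of lens_b in the frame of tray between 0.046 and 0.13 m and y of lens_b in the frame of tray between -0.008 and 0.008 m and z of lens_b in the frame of tray below 0.008 m and angle between lens_b's own z axis and vertical below 0.2 rad)) or (x of each of lens_a, lens_b in the frame of tray below 0.006 m and (x of lens_c in the frame of tray between 0.046 and 0.13 m and y of lens_c in the frame of tray between -0.008 and 0.008 m and z of lens_c in the frame of tray below 0.008 m and angle between lens_c's own z axis and vertical below 0.2 rad)))), for 0.2 s.
2. two lenses are wholly in the slot while the third has not entered the gate (((x of lens_a in the frame of tray below 0.006 m and (x of lens_b in the frame of tray between 0.046 and 0.13 m and y of lens_b in the frame of tray between -0.008 and 0.008 m and z of lens_b in the frame of tray below 0.008 m and angle between lens_b's own z axis and vertical below 0.2 rad) and (x of lens_c in the frame of tray between 0.046 and 0.13 m and y of lens_c in the frame of tray between -0.008 and 0.008 m and z of lens_c in the frame of tray below 0.008 m and angle between lens_c's own z axis and vertical below 0.2 rad)) or ((x of lens_a in the frame of tray between 0.046 and 0.13 m and y of lens_a in the frame of tray between -0.008 and 0.008 m and z of lens_a in the frame of tray below 0.008 m and angle between lens_a's own z axis and vertical below 0.2 rad) and x of lens_b in the frame of tray below 0.006 m and (x of lens_c in the frame of tray between 0.046 and 0.13 m and y of lens_c in the frame of tray between -0.008 and 0.008 m and z of lens_c in the frame of tray below 0.008 m and angle between lens_c's own z axis and vertical below 0.2 rad)) or ((x of lens_a in the frame of tray between 0.046 and 0.13 m and y of lens_a in the frame of tray between -0.008 and 0.008 m and z of lens_a in the frame of tray below 0.008 m and angle between lens_a's own z axis and vertical below 0.2 rad) and (x of lens_b in the frame of tray between 0.046 and 0.13 m and y of lens_b in the frame of tray between -0.008 and 0.008 m and z of lens_b in the frame of tray below 0.008 m and angle between lens_b's own z axis and vertical below 0.2 rad) and x of lens_c in the frame of tray below 0.006 m))), for 0.2 s.
At the end, for the whole second after the job is handed in: all three lenses lie flat on the slot's floor (within 0.2 rad, less than 4 mm above the floor), each with its centre more than 16 mm past the inner end of the gate (x > 46 mm in tray axes), and the vial, jar and carton are within 20 mm of where they stood (x of lens_a in the frame of tray between 0.046 and 0.13 m and y of lens_a in the frame of tray between -0.008 and 0.008 m and z of each of lens_a, lens_b, lens_c in the frame of tray below 0.008 m and angle between each of lens_a, lens_b, lens_c's own z axis and vertical below 0.2 rad and x of lens_b in the frame of tray between 0.046 and 0.13 m and y of lens_b in the frame of tray between -0.008 and 0.008 m and x of lens_c in the frame of tray between 0.046 and 0.13 m and y of lens_c in the frame of tray between -0.008 and 0.008 m and distance of each of vial, jar, carton from where it was at the start of the episode below 0.02 m); the robot touches nothing.
It fails at once if a lens is lifted more than 8 mm off the tray floor (z of any of lens_a, lens_b, lens_c in the frame of tray above 0.012 m).
It fails at once if a lens is tipped by more than 0.6 rad (angle between any of lens_a, lens_b, lens_c's own z axis and vertical above 0.6 rad).
It fails at once if the vial, the jar or the carton is moved more than 20 mm or knocked over (distance of any of vial, jar, carton from where it was at the start of the episode above 0.02 m or angle between any of vial, jar, carton's own z axis and vertical above 0.4 rad).
It also fails if it takes over 72 s, if anything falls off the work surface, if the arm or the gripper's body presses on something with over 40 N, if the wrist force passes 120 N, or if a joint passes its speed limit or range.

ROBOT

A 6-joint arm with a two-finger parallel gripper is mounted at the origin on a cart in front of the work surface, level with it; the furniture and walls round the work are solid. World frame = base frame: x ahead of the robot, y to its left, z up, the work surface at z = 0. Lengths are in m, angles in rad, forces in N, time in s.
With the tool pointing down it reaches from about 0.425 to 0.95 m from the base axis. Payload 3.5 kg.
Tool frame: the origin (TCP) lies at the very end of the fingers, on their centre line; the grasp point (between the pads) lies 19 mm behind it; z points along the fingers, y is the line along which they close (so a half turn about z gives the same grasp; the last joint's range is limited). The gripper opens to 85 mm and grips with 20 to 120 N. Pads are 22 mm wide; open, the fingers measure 114 mm over their backs; the gripper's body (76 mm by 85 mm) begins 54 mm behind the grasp point. The pads swing forward as they close: fully open they stand 13 mm farther back than shut.
Start: joints at [1.024, 0.286, 1.577, -0, 1.279, -0.15], TCP at [0.261, 0.623, 0.231] pointing down, gripper open.
Joint ranges: [-2.77, 2.77], [-0.9, 2.22], [0.21, 2.48], [-1.53, 4.67], [0.24, 2.81], [-2.84, 2.84]. Speed limits (rad/s): [2.79, 2.79, 3.14, 3.14, 3.14, 3.14].

INTERFACE

Orientations are given as a unit quaternion [x, y, z, w].
In Python, from plant import ctrl, optics, sign_off gives the robot as it stands.
- The arm moves only by the shell command python3 -m creep 'ROWS' [FORCE]. ROWS is JSON, a list of rows, each an object of numbers: "x", "y", "z": the shift along the tool's x, y, z in mm; "rx", "ry", "rz": the turn, a rotation vector about the tool's x, y, z in degrees; "grip": the opening, from 0 (shut) to 1 (fully open). In form: [{"x": .., "y": .., "z": .., "rx": .., "ry": .., "rz": .., "grip": ..}, ...]. A call has exactly 10 rows; each row shifts and turns the commanded pose from where the row before left it, along the tool's axes as they then stand; what a row does not reach is not made up. A row lasts 1/12 s, in which the tool goes at most 41.7 mm and 7.16 degrees, less where a joint would pass 70% of its speed; a pose out of reach is approached as far as the arm can. A call with a gripper value outside its range is refused whole. The fingers move at their own pace and stop on an object; FORCE is the grip in N (left out, the last holds). Time passes only in rows, so rows that do not move let the fingers close, or fill a call up. It gives the time, the measured TCP pose, the force, the opening and the grip force at its end, in the units of the state.
- ctrl.get_state(): the state, without advancing time (a new reading comes with each control period).
- optics.read_camera(name): name is "side" or "top" or "wrist"; returns a dict with "color" (400x640x3 uint8, blue, green, red), "K" (3x3 intrinsics, pixels), "D" ([k1, k2, p1, p2, k3] as OpenCV has them; the pictures are not rectified), "R" (3x3) and "t" (3): a world point X has camera coordinates R X + t. Camera axes: x right, y down, z forward; pixel columns grow to the right and rows downward; lengths in m; the calibration is good to about 2 mm. A picture is of the moment at which its call begins. There is no depth.
- sign_off(): hands the job in; it is judged then, once.
The state is a dict: "time": time; "qpos": joint angles; "dq": joint speeds; "joint_efforts": joint torques, N m; "eef_pos": TCP position; "tcp_rot": TCP orientation; "contact_force": force on the tool from outside, world axes, zero at the start; "wrist_torque": the same for the moment, N m; "opening": opening from 0.0 (shut) to 1.0 (fully open); "finger_force": force on a finger pad.
Only numpy, scipy, OpenCV 4.12 (cv2) and the standard library are available. Lean on these libraries where they do the work, as an engineer would, in place of code of your own. Each camera call takes 0.05 s, during which the arm holds its last target. There are 200 camera calls.

## Working session

There is one attempt and no reset: what is moved stays moved. The work goes in short steps, Python scripts to look and compute and a shell command to move; the robot and the scene stay as the last step left them, time stands still between calls to the robot, and variables do not carry over. Pictures are saved under pics/ and viewed, at most 10 in all, crops included, and the job is handed in when it is done.

```bash
mkdir -p pics; ls
python3 - <<'E'
from plant import ctrl, optics
import cv2,numpy as np
s=ctrl.get_state();print(s)
for n in("top","side"):
    c=optics.read_camera(n);cv2.imwrite(f"pics/{n}0.png",c["color"]);print(n,c["K"],c["D"],c["R"],c["t"])
E
```

```text
pics
{'time': 0.0, 'qpos': array([ 1.02397507e+00,  2.87177956e-01,  1.57818338e+00,  4.03270654e-05,
        1.27854416e+00, -1.50010099e-01]), 'dq': array([ 9.89339627e-04, -1.31045795e-03, -8.21298303e-05,  1.01693685e-03,
       -5.74396774e-04,  1.88124467e-03]), 'joint_efforts': array([-5.53732098e-04, -4.05966461e+01, -2.92632741e+01, -8.44737997e-05,
        5.67236522e-03,  1.31505463e-06]), 'eef_pos': array([0.26050453, 0.62200693, 0.2299355 ]), 'tcp_rot': array([ 1.97112026e-01,  9.80380289e-01, -1.08034760e-03, -4.12954802e-04]), 'contact_force': array([ 0.53275099,  0.36266586, -0.15660654]), 'wrist_torque': array([-0.0101083 ,  0.00316467, -0.02917896]), 'finger_force': 0.0, 'opening': 0.9988008099286377}
top [[495.92868795   0.         313.86979416]
 [  0.         495.92868795 201.77833567]
 [  0.           0.           1.        ]] [0.02652629 0.         0.         0.         0.        ] [[-0.01144508 -0.9997069  -0.02133347]
 [-0.99851749  0.01256167 -0.05296247]
 [ 0.05321493  0.02069568 -0.9983686 ]] [0.04171176 0.57938705 0.91932852]
side [[394.33453542   0.         312.88684205]
 [  0.         394.33453542 200.36841835]
 [  0.           0.           1.        ]] [-0.05024739  0.          0.          0.          0.        ] [[ 0.07722254 -0.99699547  0.00605968]
 [-0.4652191  -0.04140794 -0.88422654]
 [ 0.88182077  0.06546314 -0.46701896]] [0.00240776 0.32648985 0.38471726]
```

View pics/top0.png

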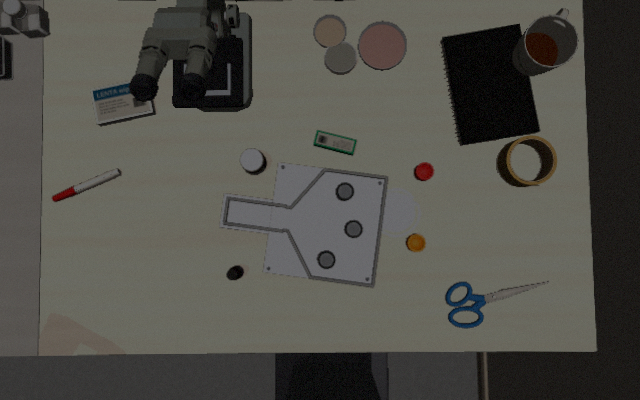

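View pics/side0.png

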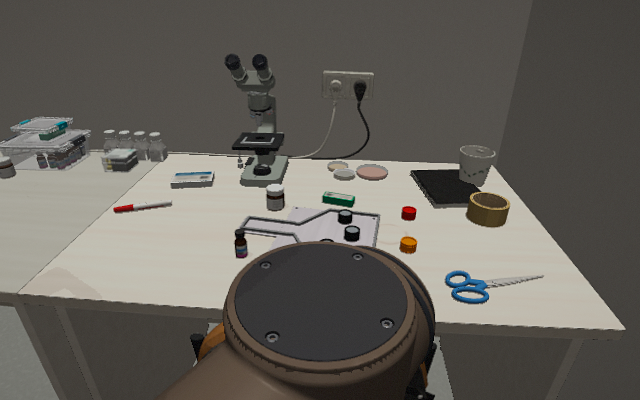

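The top view shows three black lenses in the tray at (345,191), (353,229) and (326,259). The slot points left (world +y). The jar is at (253,161), the vial at (235,272) and the carton at (335,142). The red (424,171) and orange (415,242) look-alikes are outside the tray and not wanted. The side view agrees, though the arm hides part of it. Next is an enlarged crop.

```bash
cat > h.py <<'E'
import cv2,numpy as np
from plant import ctrl, optics
def ray(c,uv,z):
    uv=np.array(uv,float).reshape(-1,1,2)
    n=cv2.undistortPoints(uv,c["K"],c["D"]).reshape(-1,2)
    d=np.c_[n,np.ones(len(n))]@c["R"]; o=-c["R"].T@c["t"]
    return o+d*((z-o[2])/d[:,2])[:,None]
E
python3 - <<'E'
from h import *
c=optics.read_camera("top");i=c["color"]
cr=cv2.resize(i[125:295,215:435],None,fx=3.5,fy=3.5,interpolation=cv2.INTER_CUBIC)
cv2.imwrite("pics/crop.png",cv2.convertScaleAbs(cr,alpha=1.5))
g=cv2.cvtColor(i,cv2.COLOR_BGR2GRAY)
m=(g<60).astype(np.uint8)
m[:,:215]=0;m[:,435:]=0;m[:125]=0;m[295:]=0
n,l,s,ct=cv2.connectedComponentsWithStats(m)
for k in range(1,n):
    if s[k,4]>20: print(s[k],ct[k].round(1))
print(g[229,340:395],g[215,215:300])
E
```

```text
[314 131  42  24 149] [332.9 146.8]
[318 136   8   7  46] [321.8 139.1]
[245 152  22  23 133] [258.8 167. ]
[414 163  19  18 277] [423.  171.5]
[335 172  28   4  28] [348.5 173.5]
[364 176  22   5  26] [375.2 177.3]
[336 183  18  18 136] [344.  191.8]
[225 199   5  24  31] [226.9 211.3]
[344 220  19  18 120] [352.9 228.7]
[406 235   6  15  29] [407.7 241.3]
[317 250  18  19 131] [325.7 259. ]
[372 252   5  24  27] [373.9 264.2]
[227 266  17  14 188] [234.9 272.6]
[108 105 108  86  48   6  42  63  68  60  65  65  62  65  62  64  63  64
  64  65  50  21  63  94 103 105 103 103 107 105 107 107 107 106 106 104
 104  92  59  58  67  75  96 105 105 104 106 107 104 109 107 103 105 107
 108] [105 106 105 105 103  94 103 103  91  70  70  49  66  98 107 106 106 104
 104 106 105 106 106 105 106 107 107 105 105 106 106 107 106 107 106 105
 104 106 104 104 104 109 106 105 106 107 106 106 107 106 108 106 107 106
 103  96 100 105 107 106 107 104 103 106 104 105 106 104 108 108 104 105
 107 105 107 108 106 105 105 106 108 104 102 107 104]
```

View pics/crop.png

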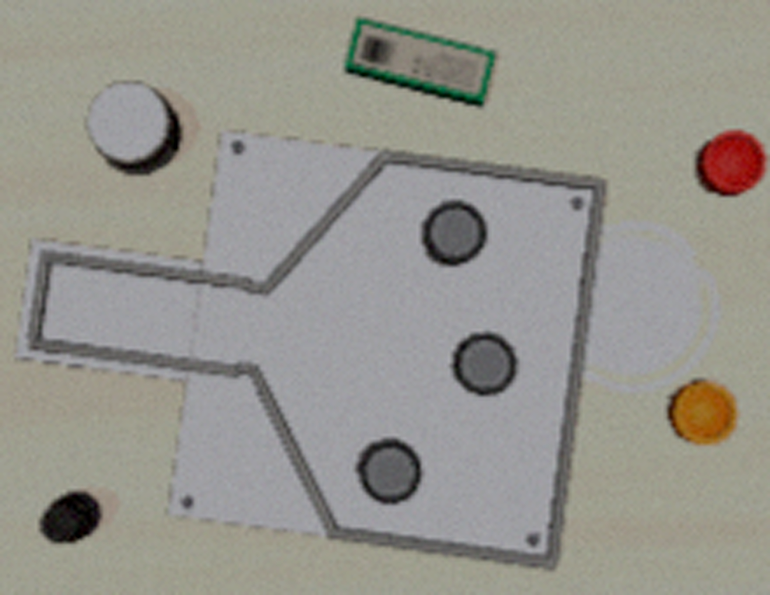

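The crop confirms the three black lenses inside the walls and the two coloured look-alikes outside. The back wall's outer corners are at crop (606,180) and (555,567), and the slot's outer corners at (41,250) and (29,350). I'll fit the tray pose to these.

```bash
cat >> h.py <<'E'
TX=None
def tray_fit(c):
    px=np.array([[606,180],[555,567],[41,250],[29,350]])/3.5+[215,125]
    w=ray(c,px,.011)[:,:2]; t=np.array([[-.156,-.106],[-.156,.106],[.144,-.027],[.144,.027]])
    wc=w-w.mean(0); tc=t-t.mean(0)
    a=np.arctan2((tc[:,0]*wc[:,1]-tc[:,1]*wc[:,0]).sum(),(tc*wc).sum())
    R=np.array([[np.cos(a),-np.sin(a)],[np.sin(a),np.cos(a)]])
    o=w.mean(0)-R@t.mean(0); return a,R,o,w-(t@R.T+o)
def blobs(c,a,R,o,thr=85):
    "dark round things in tray axes (mm), tops at z=26 mm"
    g=cv2.cvtColor(c["color"],cv2.COLOR_BGR2GRAY); m=(g<thr).astype(np.uint8)
    cs,_=cv2.findContours(m,cv2.RETR_CCOMP,cv2.CHAIN_APPROX_NONE); out=[]
    for k in cs:
        (u,v),r=cv2.minEnclosingCircle(k); ar=cv2.contourArea(k)
        if 100<ar<450 and ar>.6*np.pi*r*r:
            p=(R.T@(ray(c,[u,v],.024)[0,:2]-o))*1e3
            if -160<p[0]<150 and abs(p[1])<110: out.append((p.round(1),round(r,1),ar))
    return out
E
python3 - <<'E'
from h import *
c=optics.read_camera("top");a,R,o,e=tray_fit(c)
print(np.degrees(a),o,(e*1e3).round(1))
for b in blobs(c,a,R,o):print(b)
px=np.array([[201,147],[268,292],[255,370],[385,158],[333,533]])/3.5
print(((ray(c,px+[215,125],.011)[:,:2]-o)@R*1e3).round(1))
for n,p,z in(("jar",[253,160],.055),("vial",[235,272],.059),("carton",[335,141],.02)):print(n,((ray(c,p,z)[0,:2]-o)@R*1e3).round(1))
E
```

```text
81.72224035546097 [0.54485054 0.0625075 ] [[-0.9  0.8]
 [ 1.5  1.5]
 [ 0.1 -0.6]
 [-0.7 -1.7]]
(array([-58.4,  64.8]), 9.7, 261.0)
(array([-101.4,    1.5]), 9.7, 254.5)
(array([-75.8, -65.1]), 9.8, 265.0)
[[  64.8  -94.2]
 [  17.9  -20.8]
 [  19.2   21.9]
 [ -35.3 -101.3]
 [ -34.2  102.9]]
jar [ 96.3 -97.5]
vial [ 99.6 106.8]
carton [ -46.9 -157.5]
```

```bash
cat > st.py <<'E'
from h import *
import sys
a,R,o=np.radians(81.72),None,np.array([.54485,.06251])
R=np.array([[np.cos(a),-np.sin(a)],[np.sin(a),np.cos(a)]])
def show():
    from scipy.spatial.transform import Rotation as Q
    s=ctrl.get_state();x=Q.from_quat(s["tcp_rot"]).as_matrix()
    p=R.T@(s["eef_pos"][:2]-o)*1e3
    print("t",round(s["time"],2),"tray xy",p.round(1),"z",round(s["eef_pos"][2]*1e3,1),"yaw-tray",round(np.degrees(np.arctan2(x[1,0],x[0,0])-a),1),"tz",x[:,2].round(3),"open",round(s["opening"],2),"F",s["contact_force"].round(1),"|q|",s["qpos"].round(2)[[0,2,5]])
if __name__=="__main__":
    show()
    if len(sys.argv)>1:
        c=optics.read_camera("top")
        for b in blobs(c,a,R,o):print(b)
        if len(sys.argv)>2:cv2.imwrite("pics/"+sys.argv[2],c["color"] if len(sys.argv)<4 else optics.read_camera(sys.argv[3])["color"])
E
python3 -m creep '[{"x":-15,"y":-16,"grip":0.24},{"x":-25.5,"y":-27},{"x":-25.5,"y":-27},{"x":-25.5,"y":-27},{"x":-25.5,"y":-27},{"x":-25.5,"y":-27},{"x":-25.5,"y":-27},{"x":-25.5,"y":-27},{"x":-25.5,"y":-27},{"x":-25.5,"y":-27}]' 30; python3 st.py
```

```text
t 0.2 tray xy [512.9 361.9] z 230.5 yaw-tray 75.5 tz [-0.001 -0.001 -1.   ] open 1.0 F [-1.   0.2 -0.2] |q| [ 1.02  1.58 -0.15]$[0]: bad value
```

```bash
python3 -m creep '[{"x":-15,"y":-16,"z":0,"rx":0,"ry":0,"rz":0,"grip":0.24},{"x":-25.5,"y":-27,"z":0,"rx":0,"ry":0,"rz":0,"grip":0.24},{"x":-25.5,"y":-27,"z":0,"rx":0,"ry":0,"rz":0,"grip":0.24},{"x":-25.5,"y":-27,"z":0,"rx":0,"ry":0,"rz":0,"grip":0.24},{"x":-25.5,"y":-27,"z":0,"rx":0,"ry":0,"rz":0,"grip":0.24},{"x":-25.5,"y":-27,"z":0,"rx":0,"ry":0,"rz":0,"grip":0.24},{"x":-25.5,"y":-27,"z":0,"rx":0,"ry":0,"rz":0,"grip":0.24},{"x":-25.5,"y":-27,"z":0,"rx":0,"ry":0,"rz":0,"grip":0.24},{"x":-25.5,"y":-27,"z":0,"rx":0,"ry":0,"rz":0,"grip":0.24},{"x":-25.5,"y":-27,"z":0,"rx":0,"ry":0,"rz":0,"grip":0.24}]' 30; python3 st.py
```

```text
time: 1.03
eef_pos: [0.3863, 0.2875, 0.2313]
tcp_rot: [0.197, 0.98, 0.0, 0.0]
contact_force: [0.8, 0.2, 1.3]
opening: 0.237
finger_force: 0.0
t 1.03 tray xy [199.8 189.3] z 231.3 yaw-tray 75.6 tz [ 0.  0. -1.] open 0.24 F [0.8 0.2 1.3] |q| [ 0.43  2.04 -0.75]
```

```bash
python3 -m creep '[{"x":-26.6,"y":-27.7,"z":0,"rx":0,"ry":0,"rz":0,"grip":0.24},{"x":-26.6,"y":-27.7,"z":0,"rx":0,"ry":0,"rz":0,"grip":0.24},{"x":-26.6,"y":-27.7,"z":0,"rx":0,"ry":0,"rz":0,"grip":0.24},{"x":-26.6,"y":-27.7,"z":0,"rx":0,"ry":0,"rz":0,"grip":0.24},{"x":-26.6,"y":-27.7,"z":0,"rx":0,"ry":0,"rz":0,"grip":0.24},{"x":-26.6,"y":-27.7,"z":0,"rx":0,"ry":0,"rz":0,"grip":0.24},{"x":-26.6,"y":-27.7,"z":0,"rx":0,"ry":0,"rz":0,"grip":0.24},{"x":-26.6,"y":-27.7,"z":0,"rx":0,"ry":0,"rz":0,"grip":0.24},{"x":-26.6,"y":-27.7,"z":0,"rx":0,"ry":0,"rz":0,"grip":0.24},{"x":-26.6,"y":-27.7,"z":0,"rx":0,"ry":0,"rz":0,"grip":0.24}]' >/dev/null
python3 -m creep '[{"x":0,"y":0,"z":15,"rx":0,"ry":0,"rz":7,"grip":0.24},{"x":0,"y":0,"z":15,"rx":0,"ry":0,"rz":7,"grip":0.24},{"x":0,"y":0,"z":15,"rx":0,"ry":0,"rz":7,"grip":0.24},{"x":0,"y":0,"z":15,"rx":0,"ry":0,"rz":7,"grip":0.24},{"x":0,"y":0,"z":15,"rx":0,"ry":0,"rz":7,"grip":0.24},{"x":0,"y":0,"z":15,"rx":0,"ry":0,"rz":7,"grip":0.24},{"x":0,"y":0,"z":15,"rx":0,"ry":0,"rz":7,"grip":0.24},{"x":0,"y":0,"z":15,"rx":0,"ry":0,"rz":7,"grip":0.24},{"x":0,"y":0,"z":15,"rx":0,"ry":0,"rz":7,"grip":0.24},{"x":0,"y":0,"z":15,"rx":0,"ry":0,"rz":5.6,"grip":0.24}]' >/dev/null; python3 st.py 1 side1.png side
```

```text
t 2.7 tray xy [-133.1    1.3] z 80.5 yaw-tray 6.6 tz [-0.  0. -1.] open 0.24 F [ 0.3  0.  -0.6] |q| [-0.32  2.04 -0.29]
(array([-75.6, -65.2]), 9.7, 249.0)
```

View pics/side1.png

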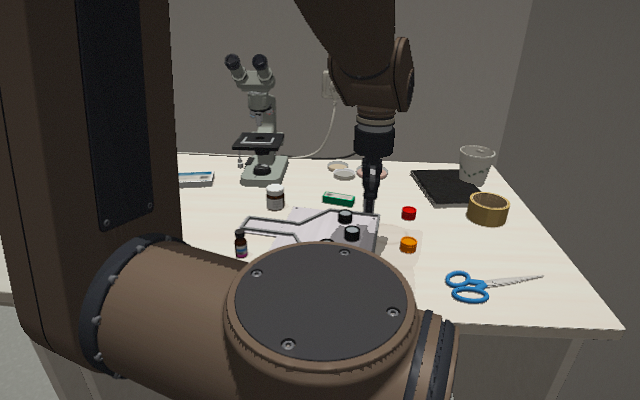

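```bash
python3 -m creep '[{"x":-3,"y":0,"z":0,"rx":0,"ry":0,"rz":6.6,"grip":0.24},{"x":0,"y":0,"z":10,"rx":0,"ry":0,"rz":0,"grip":0.24},{"x":0,"y":0,"z":10,"rx":0,"ry":0,"rz":0,"grip":0.24},{"x":0,"y":0,"z":10,"rx":0,"ry":0,"rz":0,"grip":0.24},{"x":0,"y":0,"z":10,"rx":0,"ry":0,"rz":0,"grip":0.24},{"x":0,"y":0,"z":10,"rx":0,"ry":0,"rz":0,"grip":0.24},{"x":0,"y":0,"z":8,"rx":0,"ry":0,"rz":0,"grip":0.24},{"x":0,"y":0,"z":5,"rx":0,"ry":0,"rz":0,"grip":0.24},{"x":0,"y":0,"z":4,"rx":0,"ry":0,"rz":0,"grip":0.24},{"x":0,"y":0,"z":0,"rx":0,"ry":0,"rz":0,"grip":0.24}]' >/dev/null;python3 st.py
python3 -m creep '[{"x":4,"y":0,"z":0,"rx":0,"ry":0,"rz":0,"grip":0.24},{"x":6,"y":0,"z":0,"rx":0,"ry":0,"rz":0,"grip":0.24},{"x":6,"y":0,"z":0,"rx":0,"ry":0,"rz":0,"grip":0.24},{"x":6,"y":0,"z":0,"rx":0,"ry":0,"rz":0,"grip":0.24},{"x":6,"y":0,"z":0,"rx":0,"ry":0,"rz":0,"grip":0.24},{"x":6,"y":0,"z":0,"rx":0,"ry":0,"rz":0,"grip":0.24},{"x":6,"y":0,"z":0,"rx":0,"ry":0,"rz":0,"grip":0.24},{"x":5,"y":0,"z":0,"rx":0,"ry":0,"rz":0,"grip":0.24},{"x":4,"y":0,"z":0,"rx":0,"ry":0,"rz":0,"grip":0.24},{"x":1,"y":0,"z":0,"rx":0,"ry":0,"rz":0,"grip":0.24}]' >/dev/null; python3 st.py 1 top2.png
```

```text
t 3.63 tray xy [-136.     1.4] z 13.3 yaw-tray 0.4 tz [-0.002  0.001 -1.   ] open 0.24 F [0.  0.2 0.9] |q| [-0.33  2.06 -0.19]
t 4.47 tray xy [-85.5   0.9] z 14.5 yaw-tray 0.4 tz [ 0. -0. -1.] open 0.24 F [-0.1 -1.3  1.6] |q| [-0.23  2.05 -0.09]
```

View pics/top2.png

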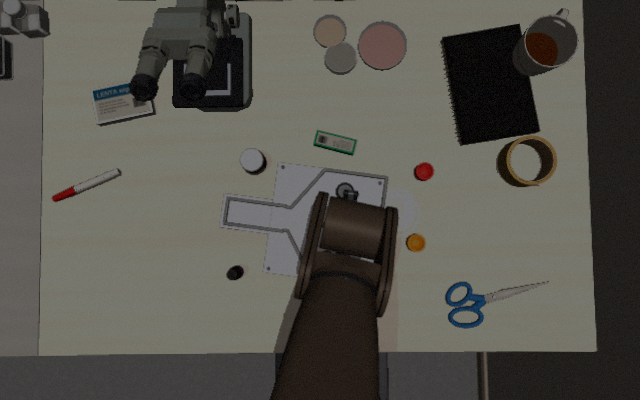

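The arm hides lens B from the top camera, and the jar, vial and carton have not moved. I'll check B with the wrist camera.

Run:
```python
from h import *
c=optics.read_camera("wrist");cv2.imwrite("pics/w1.png",c["color"])
```

```text
(no output)
```

View pics/w1.png

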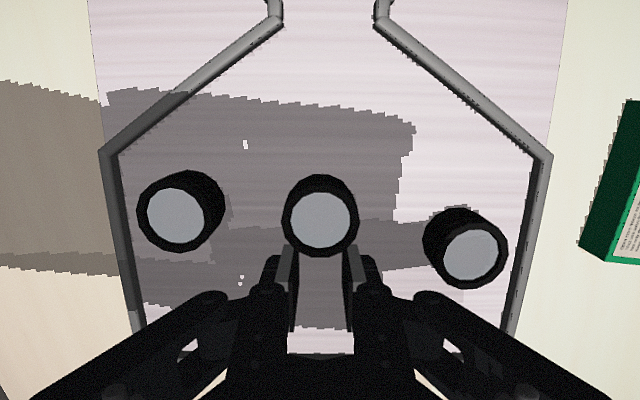

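The wrist view shows lens B seated between the two tips at (320,220). The other two are at (175,215) and (472,255), and the gate is at the top. The wrist camera will serve for tracking.

```bash
cat > w.py <<'E'
from st import *
c=optics.read_camera("wrist"); g=cv2.cvtColor(c["color"],cv2.COLOR_BGR2GRAY)
if len(sys.argv)>1: cv2.imwrite("pics/"+sys.argv[1],c["color"])
show()
cs,h=cv2.findContours((g<70).astype(np.uint8),cv2.RETR_CCOMP,cv2.CHAIN_APPROX_NONE)
for k,hh in zip(cs,h[0]):
    (u,v),r=cv2.minEnclosingCircle(k);ar=cv2.contourArea(k)
    if hh[3]>=0 and r>8 and ar>.75*np.pi*r*r:
        p=(ray(c,[u,v],.026)[0,:2]-o)@R*1e3
        print("lens",p.round(1),"px",round(u),round(v),"r",round(r,1))
E
python3 w.py
```

```text
t 4.62 tray xy [-85.9   1.2] z 14.2 yaw-tray 0.3 tz [-0.  0. -1.] open 0.24 F [0.1 0.5 0.2] |q| [-0.23  2.05 -0.09]
lens [-75.8 -65.4] px 471 255 r 29.7
lens [-57.8  64. ] px 175 215 r 31.2
lens [-59.4   2.2] px 320 220 r 31.0
```

```bash
python3 -m creep '[{"x":2,"y":0.5,"z":0,"rx":0,"ry":0,"rz":0,"grip":0.24},{"x":5,"y":0.5,"z":0,"rx":0,"ry":0,"rz":0,"grip":0.24},{"x":6,"y":0.5,"z":0,"rx":0,"ry":0,"rz":0,"grip":0.24},{"x":6,"y":0,"z":0,"rx":0,"ry":0,"rz":0,"grip":0.24},{"x":6,"y":0,"z":0,"rx":0,"ry":0,"rz":0,"grip":0.24},{"x":6,"y":0,"z":0,"rx":0,"ry":0,"rz":0,"grip":0.24},{"x":6,"y":0,"z":0,"rx":0,"ry":0,"rz":0,"grip":0.24},{"x":5,"y":0,"z":0,"rx":0,"ry":0,"rz":0,"grip":0.24},{"x":4,"y":0,"z":0,"rx":0,"ry":0,"rz":0,"grip":0.24},{"x":2,"y":0,"z":0,"rx":0,"ry":0,"rz":0,"grip":0.24}]' >/dev/null; python3 w.py w2.png
```

```text
t 5.5 tray xy [-37.4  -0. ] z 14.3 yaw-tray 0.4 tz [-0.  0. -1.] open 0.24 F [-0.   0.1  0.6] |q| [-0.14  2.03 -0.  ]
lens [-11.1   1.2] px 320 220 r 30.8
```

View pics/w2.png

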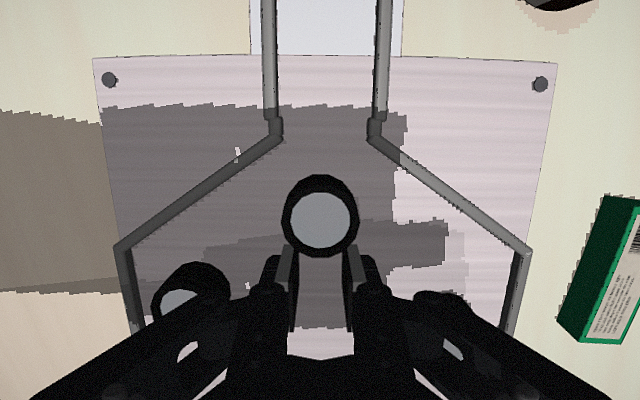

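Lens B is centred on the tips at (320,220). The gate's wall edges are at about (281,130) and (368,130), so the gate centre sits slightly right of the lens. I'll work out the offset.

Run:
```python
from st import *
c=optics.read_camera("wrist")
for z in(.011,):print(((ray(c,[[283,124],[368,124],[283,135],[367,135],[277,60],[376,60],[527,248],[116,248]],z)[:,:2]-o)@R*1e3).round(1))
```

```text
[[  27.6   17.4]
 [  27.8  -19.6]
 [  22.8   17.5]
 [  23.1  -19.4]
 [  53.9   19.4]
 [  54.2  -21.8]
 [ -31.1 -102.8]
 [ -32.6  103. ]]
```

```bash
python3 -m creep '[{"x":2,"y":0.7,"z":0,"rx":0,"ry":0,"rz":0,"grip":0.24},{"x":3,"y":0.8,"z":0,"rx":0,"ry":0,"rz":0,"grip":0.24},{"x":3,"y":0.8,"z":0,"rx":0,"ry":0,"rz":0,"grip":0.24},{"x":4,"y":0,"z":0,"rx":0,"ry":0,"rz":0,"grip":0.24},{"x":4,"y":0,"z":0,"rx":0,"ry":0,"rz":0,"grip":0.24},{"x":4,"y":0,"z":0,"rx":0,"ry":0,"rz":0,"grip":0.24},{"x":4,"y":0,"z":0,"rx":0,"ry":0,"rz":0,"grip":0.24},{"x":4,"y":0,"z":0,"rx":0,"ry":0,"rz":0,"grip":0.24},{"x":4,"y":0,"z":0,"rx":0,"ry":0,"rz":0,"grip":0.24},{"x":3,"y":0,"z":0,"rx":0,"ry":0,"rz":0,"grip":0.24}]' >/dev/null; python3 st.py
python3 -m creep '[{"x":4,"y":0,"z":0,"rx":0,"ry":0,"rz":0,"grip":0.24},{"x":4,"y":0,"z":0,"rx":0,"ry":0,"rz":0,"grip":0.24},{"x":4,"y":0,"z":0,"rx":0,"ry":0,"rz":0,"grip":0.24},{"x":4,"y":0,"z":0,"rx":0,"ry":0,"rz":0,"grip":0.24},{"x":4,"y":0,"z":0,"rx":0,"ry":0,"rz":0,"grip":0.24},{"x":4,"y":0,"z":0,"rx":0,"ry":0,"rz":0,"grip":0.24},{"x":4,"y":0,"z":0,"rx":0,"ry":0,"rz":0,"grip":0.24},{"x":4,"y":0,"z":0,"rx":0,"ry":0,"rz":0,"grip":0.24},{"x":3,"y":0,"z":0,"rx":0,"ry":0,"rz":0,"grip":0.24},{"x":0,"y":0,"z":0,"rx":0,"ry":0,"rz":0,"grip":0.24}]' >/dev/null; python3 w.py
```

```text
t 6.38 tray xy [-2.6 -2.2] z 14.3 yaw-tray 0.4 tz [ 0.  0. -1.] open 0.24 F [-0.2 -0.2  0.3] |q| [-0.08  2.01  0.06]
t 7.27 tray xy [32.3 -2. ] z 14.3 yaw-tray 0.4 tz [ 0.  0. -1.] open 0.24 F [ 0.5 -0.2  0.6] |q| [-0.01  1.99  0.13]
lens [59.1 -0.8] px 320 219 r 30.8
```

```bash
python3 -m creep '[{"x":-8,"y":0,"z":0,"rx":0,"ry":0,"rz":0,"grip":0.24},{"x":-8,"y":0,"z":-20,"rx":0,"ry":0,"rz":0,"grip":0},{"x":-9.5,"y":-13,"z":-20,"rx":0,"ry":0,"rz":0,"grip":0},{"x":-9.5,"y":-13,"z":0,"rx":0,"ry":0,"rz":-0.4,"grip":0},{"x":-9.5,"y":-13,"z":0,"rx":0,"ry":0,"rz":0,"grip":0},{"x":-9.5,"y":-13,"z":0,"rx":0,"ry":0,"rz":0,"grip":0},{"x":-9.5,"y":-13,"z":0,"rx":0,"ry":0,"rz":0,"grip":0},{"x":-9.5,"y":-13,"z":0,"rx":0,"ry":0,"rz":0,"grip":0},{"x":-9.5,"y":-13,"z":0,"rx":0,"ry":0,"rz":0,"grip":0},{"x":-8,"y":-12.5,"z":0,"rx":0,"ry":0,"rz":0,"grip":0}]' >/dev/null; python3 w.py
```

```text
t 8.15 tray xy [-61.3 103.8] z 53.5 yaw-tray 0.7 tz [-0.004 -0.    -1.   ] open 0.0 F [-0.5  0.1 -1.3] |q| [-0.2   2.27 -0.06]
lens [-57.7  65.7] px 385 235 r 23.4
```

```bash
python3 -m creep '[{"x":3,"y":1,"z":8,"rx":0,"ry":0,"rz":0.7,"grip":0},{"x":0,"y":0,"z":8,"rx":0,"ry":0,"rz":0,"grip":0},{"x":0,"y":0,"z":8,"rx":0,"ry":0,"rz":0,"grip":0},{"x":0,"y":0,"z":8,"rx":0,"ry":0,"rz":0,"grip":0},{"x":0,"y":0,"z":5,"rx":0,"ry":0,"rz":0,"grip":0},{"x":0,"y":0,"z":2,"rx":0,"ry":0,"rz":0,"grip":0},{"x":0,"y":0,"z":0,"rx":0,"ry":0,"rz":0,"grip":0},{"x":0,"y":0,"z":0,"rx":0,"ry":0,"rz":0,"grip":0},{"x":0,"y":0,"z":0,"rx":0,"ry":0,"rz":0,"grip":0},{"x":0,"y":0,"z":0,"rx":0,"ry":0,"rz":0,"grip":0}]' >/dev/null; python3 w.py
```

```text
t 9.03 tray xy [-56.8  99.2] z 15.8 yaw-tray 0.0 tz [ 0.001 -0.    -1.   ] open 0.0 F [ 0.2 -0.5 -0.7] |q| [-0.18  2.27 -0.04]
lens [-57.4  65.8] px 396 274 r 28.8
```

```bash
python3 -m creep '[{"x":0,"y":2,"z":1,"rx":0,"ry":0,"rz":0,"grip":0},{"x":0,"y":4,"z":0,"rx":0,"ry":0,"rz":0,"grip":0},{"x":0,"y":5,"z":0,"rx":0,"ry":0,"rz":0,"grip":0},{"x":0,"y":5,"z":0,"rx":0,"ry":0,"rz":0,"grip":0},{"x":0,"y":5,"z":0,"rx":0,"ry":0,"rz":0,"grip":0},{"x":0,"y":5,"z":0,"rx":0,"ry":0,"rz":0,"grip":0},{"x":0,"y":5,"z":0,"rx":0,"ry":0,"rz":0,"grip":0},{"x":0,"y":4,"z":0,"rx":0,"ry":0,"rz":0,"grip":0},{"x":0,"y":3,"z":0,"rx":0,"ry":0,"rz":0,"grip":0},{"x":0,"y":1,"z":0,"rx":0,"ry":0,"rz":0,"grip":0}]' >/dev/null; python3 w.py
```

```text
t 9.92 tray xy [-56.8  60.1] z 14.4 yaw-tray 0.0 tz [ 0. -0. -1.] open -0.0 F [-0.2 -0.2  0.1] |q| [-0.18  2.18 -0.04]
lens [-57.6  31. ] px 386 276 r 29.1
```

```bash
python3 -m creep '[{"x":0,"y":2,"z":0,"rx":0,"ry":0,"rz":0,"grip":0},{"x":0,"y":4,"z":0,"rx":0,"ry":0,"rz":0,"grip":0},{"x":0,"y":5,"z":0,"rx":0,"ry":0,"rz":0,"grip":0},{"x":0,"y":5,"z":0,"rx":0,"ry":0,"rz":0,"grip":0},{"x":0,"y":5,"z":0,"rx":0,"ry":0,"rz":0,"grip":0},{"x":0,"y":5,"z":0,"rx":0,"ry":0,"rz":0,"grip":0},{"x":0,"y":3,"z":0,"rx":0,"ry":0,"rz":0,"grip":0},{"x":0,"y":2,"z":0,"rx":0,"ry":0,"rz":0,"grip":0},{"x":0,"y":0.5,"z":0,"rx":0,"ry":0,"rz":0,"grip":0},{"x":0,"y":0,"z":0,"rx":0,"ry":0,"rz":0,"grip":0}]' >/dev/null; python3 w.py
python3 -m creep '[{"x":0,"y":-10,"z":0,"rx":0,"ry":0,"rz":0,"grip":0},{"x":0,"y":0,"z":-20,"rx":0,"ry":0,"rz":0,"grip":0},{"x":-12,"y":5,"z":-20,"rx":0,"ry":0,"rz":0,"grip":0.24},{"x":-12,"y":10,"z":0,"rx":0,"ry":0,"rz":0,"grip":0.24},{"x":-12,"y":10,"z":0,"rx":0,"ry":0,"rz":0,"grip":0.24},{"x":0,"y":10,"z":0,"rx":0,"ry":0,"rz":0,"grip":0.24},{"x":0,"y":5,"z":10,"rx":0,"ry":0,"rz":0,"grip":0.24},{"x":0,"y":0,"z":10,"rx":0,"ry":0,"rz":0,"grip":0.24},{"x":0,"y":0,"z":10,"rx":0,"ry":0,"rz":0,"grip":0.24},{"x":0,"y":0,"z":10,"rx":0,"ry":0,"rz":0,"grip":0.24}]' >/dev/null; python3 w.py
```

```text
t 10.8 tray xy [-56.7  29.1] z 14.3 yaw-tray 0.0 tz [-0.  0. -1.] open 0.0 F [-0.2 -0.   0.1] |q| [-0.18  2.11 -0.04]
lens [-58.   -0.4] px 387 277 r 29.2
t 11.68 tray xy [-92.3   2. ] z 10.1 yaw-tray 0.0 tz [-0.006  0.002 -1.   ] open 0.24 F [-0.6 -0.8 -1.2] |q| [-0.25  2.05 -0.1 ]
lens [-75.5 -65.1] px 474 242 r 30.6
lens [-57.8  -0.6] px 325 202 r 31.9
```

```bash
python3 -m creep '[{"x":0,"y":2,"z":0,"rx":0,"ry":0,"rz":0,"grip":0.24},{"x":1,"y":1.8,"z":0,"rx":0,"ry":0,"rz":0,"grip":0.24},{"x":4,"y":0,"z":0,"rx":0,"ry":0,"rz":0,"grip":0.24},{"x":5,"y":0,"z":0,"rx":0,"ry":0,"rz":0,"grip":0.24},{"x":6,"y":0,"z":0,"rx":0,"ry":0,"rz":0,"grip":0.24},{"x":6,"y":0,"z":0,"rx":0,"ry":0,"rz":0,"grip":0.24},{"x":6,"y":0,"z":0,"rx":0,"ry":0,"rz":0,"grip":0.24},{"x":6,"y":0,"z":0,"rx":0,"ry":0,"rz":0,"grip":0.24},{"x":6,"y":0,"z":0,"rx":0,"ry":0,"rz":0,"grip":0.24},{"x":3,"y":0,"z":0,"rx":0,"ry":0,"rz":0,"grip":0.24}]' >/dev/null; python3 w.py
```

```text
t 12.57 tray xy [-48.6  -4.8] z 14.5 yaw-tray 0.1 tz [ 0.  0. -1.] open 0.24 F [-0.2 -0.2 -0.1] |q| [-0.16  2.03 -0.02]
lens [-22.8  -3.8] px 320 220 r 30.8
```

```bash
python3 -m creep '[{"x":3,"y":-0.9,"z":0,"rx":0,"ry":0,"rz":0,"grip":0.24},{"x":4,"y":-0.9,"z":0,"rx":0,"ry":0,"rz":0,"grip":0.24},{"x":4,"y":-0.9,"z":0,"rx":0,"ry":0,"rz":0,"grip":0.24},{"x":4,"y":0,"z":0,"rx":0,"ry":0,"rz":0,"grip":0.24},{"x":4,"y":0,"z":0,"rx":0,"ry":0,"rz":0,"grip":0.24},{"x":4,"y":0,"z":0,"rx":0,"ry":0,"rz":0,"grip":0.24},{"x":4,"y":0,"z":0,"rx":0,"ry":0,"rz":0,"grip":0.24},{"x":4,"y":0,"z":0,"rx":0,"ry":0,"rz":0,"grip":0.24},{"x":4,"y":0,"z":0,"rx":0,"ry":0,"rz":0,"grip":0.24},{"x":4,"y":0,"z":0,"rx":0,"ry":0,"rz":0,"grip":0.24}]' >/dev/null; python3 w.py
python3 -m creep '[{"x":4,"y":0,"z":0,"rx":0,"ry":0,"rz":0,"grip":0.24},{"x":4,"y":0,"z":0,"rx":0,"ry":0,"rz":0,"grip":0.24},{"x":4,"y":0,"z":0,"rx":0,"ry":0,"rz":0,"grip":0.24},{"x":4,"y":0,"z":0,"rx":0,"ry":0,"rz":0,"grip":0.24},{"x":4,"y":0,"z":0,"rx":0,"ry":0,"rz":0,"grip":0.24},{"x":4,"y":0,"z":0,"rx":0,"ry":0,"rz":0,"grip":0.24},{"x":4,"y":0,"z":0,"rx":0,"ry":0,"rz":0,"grip":0.24},{"x":4,"y":0,"z":0,"rx":0,"ry":0,"rz":0,"grip":0.24},{"x":4,"y":0,"z":0,"rx":0,"ry":0,"rz":0,"grip":0.24},{"x":3,"y":0,"z":0,"rx":0,"ry":0,"rz":0,"grip":0.24}]' >/dev/null; python3 w.py
```

```text
t 13.45 tray xy [-9.7 -1.9] z 14.3 yaw-tray 0.1 tz [ 0.  0. -1.] open 0.24 F [ 0.1 -0.   0.5] |q| [-0.09  2.01  0.05]
lens [58.5 -0.8] px 320 117 r 34.0
lens [15.9 -0.9] px 320 220 r 30.8
t 14.33 tray xy [29.2 -1.8] z 14.3 yaw-tray 0.1 tz [ 0.  0. -1.] open 0.24 F [-0.3  0.2 -0.5] |q| [-0.02  1.99  0.13]
lens [55.  -0.8] px 320 220 r 30.8
lens [88.4 -0.8] px 320 140 r 33.2
```

```bash
python3 -m creep '[{"x":-8,"y":0,"z":0,"rx":0,"ry":0,"rz":0,"grip":0.24},{"x":-10,"y":0,"z":-20,"rx":0,"ry":0,"rz":0,"grip":0},{"x":-12,"y":13,"z":-20,"rx":0,"ry":0,"rz":0,"grip":0},{"x":-12,"y":13,"z":0,"rx":0,"ry":0,"rz":0,"grip":0},{"x":-12,"y":13,"z":0,"rx":0,"ry":0,"rz":0,"grip":0},{"x":-12,"y":13,"z":0,"rx":0,"ry":0,"rz":0,"grip":0},{"x":-12,"y":13,"z":0,"rx":0,"ry":0,"rz":0,"grip":0},{"x":-12,"y":13,"z":0,"rx":0,"ry":0,"rz":0,"grip":0},{"x":-12,"y":13,"z":0,"rx":0,"ry":0,"rz":0,"grip":0},{"x":-2,"y":8,"z":0,"rx":0,"ry":0,"rz":0,"grip":0}]' >/dev/null; python3 w.py
python3 -m creep '[{"x":0,"y":0,"z":0,"rx":0,"ry":0,"rz":0,"grip":0},{"x":0,"y":0,"z":8,"rx":0,"ry":0,"rz":0,"grip":0},{"x":0,"y":0,"z":8,"rx":0,"ry":0,"rz":0,"grip":0},{"x":0,"y":0,"z":8,"rx":0,"ry":0,"rz":0,"grip":0},{"x":0,"y":0,"z":7,"rx":0,"ry":0,"rz":0,"grip":0},{"x":0,"y":0,"z":5,"rx":0,"ry":0,"rz":0,"grip":0},{"x":0,"y":0,"z":2,"rx":0,"ry":0,"rz":0,"grip":0},{"x":0,"y":0,"z":1,"rx":0,"ry":0,"rz":0,"grip":0},{"x":0,"y":0,"z":0,"rx":0,"ry":0,"rz":0,"grip":0},{"x":0,"y":0,"z":0,"rx":0,"ry":0,"rz":0,"grip":0}]' >/dev/null; python3 w.py
```

```text
t 15.22 tray xy [ -77.7 -103.4] z 54.1 yaw-tray -0.1 tz [ 0.002 -0.    -1.   ] open -0.0 F [-1.2 -0.8  0.6] |q| [-0.21  1.79 -0.06]
lens [-75.5 -66.9] px 258 235 r 23.5
t 16.1 tray xy [ -75.6 -101.4] z 15.8 yaw-tray 0.0 tz [ 0.001 -0.    -1.   ] open -0.0 F [-0.9 -0.6  0.4] |q| [-0.2   1.8  -0.06]
lens [-75.9 -66.6] px 245 274 r 28.9
```

```bash
python3 -m creep '[{"x":0,"y":-2,"z":1,"rx":0,"ry":0,"rz":0,"grip":0},{"x":0,"y":-4,"z":0,"rx":0,"ry":0,"rz":0,"grip":0},{"x":0,"y":-5,"z":0,"rx":0,"ry":0,"rz":0,"grip":0},{"x":0,"y":-5,"z":0,"rx":0,"ry":0,"rz":0,"grip":0},{"x":0,"y":-5,"z":0,"rx":0,"ry":0,"rz":0,"grip":0},{"x":0,"y":-5,"z":0,"rx":0,"ry":0,"rz":0,"grip":0},{"x":0,"y":-5,"z":0,"rx":0,"ry":0,"rz":0,"grip":0},{"x":0,"y":-4,"z":0,"rx":0,"ry":0,"rz":0,"grip":0},{"x":0,"y":-3,"z":0,"rx":0,"ry":0,"rz":0,"grip":0},{"x":0,"y":-2,"z":0,"rx":0,"ry":0,"rz":0,"grip":0}]' >/dev/null; python3 w.py
python3 -m creep '[{"x":0,"y":-2,"z":0,"rx":0,"ry":0,"rz":0,"grip":0},{"x":0,"y":-4,"z":0,"rx":0,"ry":0,"rz":0,"grip":0},{"x":0,"y":-4,"z":0,"rx":0,"ry":0,"rz":0,"grip":0},{"x":0,"y":-4,"z":0,"rx":0,"ry":0,"rz":0,"grip":0},{"x":0,"y":-4,"z":0,"rx":0,"ry":0,"rz":0,"grip":0},{"x":0,"y":-4,"z":0,"rx":0,"ry":0,"rz":0,"grip":0},{"x":0,"y":-4,"z":0,"rx":0,"ry":0,"rz":0,"grip":0},{"x":0,"y":-3,"z":0,"rx":0,"ry":0,"rz":0,"grip":0},{"x":0,"y":-2,"z":0,"rx":0,"ry":0,"rz":0,"grip":0},{"x":0,"y":0,"z":0,"rx":0,"ry":0,"rz":0,"grip":0}]' >/dev/null; python3 w.py
```

```text
t 16.98 tray xy [-75.6 -60.6] z 14.5 yaw-tray 0.1 tz [ 0. -0. -1.] open 0.0 F [ 0.6 -0.9  0.4] |q| [-0.21  1.9  -0.06]
lens [-75.6 -30.3] px 254 274 r 29.3
t 17.87 tray xy [-75.6 -29.4] z 14.1 yaw-tray 0.0 tz [-0.001  0.    -1.   ] open -0.0 F [-0.1 -0.2 -0.3] |q| [-0.21  1.98 -0.07]
lens [-75.6   1.5] px 253 275 r 29.3
```

```bash
python3 -m creep '[{"x":0,"y":8,"z":0,"rx":0,"ry":0,"rz":0,"grip":0},{"x":0,"y":0,"z":-20,"rx":0,"ry":0,"rz":0,"grip":0},{"x":-12,"y":-5,"z":-20,"rx":0,"ry":0,"rz":0,"grip":0.24},{"x":-12,"y":-10,"z":0,"rx":0,"ry":0,"rz":0,"grip":0.24},{"x":-10,"y":-10,"z":0,"rx":0,"ry":0,"rz":0,"grip":0.24},{"x":0,"y":-10,"z":10,"rx":0,"ry":0,"rz":0,"grip":0.24},{"x":0,"y":0,"z":10,"rx":0,"ry":0,"rz":0,"grip":0.24},{"x":0,"y":0,"z":10,"rx":0,"ry":0,"rz":0,"grip":0.24},{"x":0,"y":0,"z":9.5,"rx":0,"ry":0,"rz":0,"grip":0.24},{"x":0,"y":0,"z":0,"rx":0,"ry":0,"rz":0,"grip":0.24}]' >/dev/null; python3 w.py
python3 -m creep '[{"x":0,"y":0,"z":0,"rx":0,"ry":0,"rz":0,"grip":0.24},{"x":2,"y":0,"z":0,"rx":0,"ry":0,"rz":0,"grip":0.24},{"x":4,"y":0,"z":0,"rx":0,"ry":0,"rz":0,"grip":0.24},{"x":5,"y":0,"z":0,"rx":0,"ry":0,"rz":0,"grip":0.24},{"x":5,"y":0,"z":0,"rx":0,"ry":0,"rz":0,"grip":0.24},{"x":6,"y":0,"z":0,"rx":0,"ry":0,"rz":0,"grip":0.24},{"x":6,"y":0,"z":0,"rx":0,"ry":0,"rz":0,"grip":0.24},{"x":6,"y":0,"z":0,"rx":0,"ry":0,"rz":0,"grip":0.24},{"x":6,"y":0,"z":0,"rx":0,"ry":0,"rz":0,"grip":0.24},{"x":4,"y":0,"z":0,"rx":0,"ry":0,"rz":0,"grip":0.24}]' >/dev/null; python3 w.py
```

```text
t 18.75 tray xy [-109.3   -2.3] z 13.0 yaw-tray 0.1 tz [-0.003  0.001 -1.   ] open 0.24 F [0.5 0.1 0.6] |q| [-0.28  2.05 -0.13]
lens [-75.8   1.9] px 314 205 r 31.8
t 19.63 tray xy [-64.5  -3.1] z 15.0 yaw-tray 0.1 tz [ 0.001  0.    -1.   ] open 0.24 F [0.1 0.4 1. ] |q| [-0.19  2.04 -0.05]
lens [-38.6  -2.3] px 320 219 r 30.6
```

```bash
python3 -m creep '[{"x":3,"y":-0.6,"z":0.5,"rx":0,"ry":0,"rz":0,"grip":0.24},{"x":4,"y":-0.5,"z":0,"rx":0,"ry":0,"rz":0,"grip":0.24},{"x":4,"y":0,"z":0,"rx":0,"ry":0,"rz":0,"grip":0.24},{"x":4,"y":0,"z":0,"rx":0,"ry":0,"rz":0,"grip":0.24},{"x":4,"y":0,"z":0,"rx":0,"ry":0,"rz":0,"grip":0.24},{"x":4,"y":0,"z":0,"rx":0,"ry":0,"rz":0,"grip":0.24},{"x":4,"y":0,"z":0,"rx":0,"ry":0,"rz":0,"grip":0.24},{"x":4,"y":0,"z":0,"rx":0,"ry":0,"rz":0,"grip":0.24},{"x":4,"y":0,"z":0,"rx":0,"ry":0,"rz":0,"grip":0.24},{"x":4,"y":0,"z":0,"rx":0,"ry":0,"rz":0,"grip":0.24}]' >/dev/null; python3 w.py
python3 -m creep '[{"x":4,"y":0,"z":0,"rx":0,"ry":0,"rz":0,"grip":0.24},{"x":4,"y":0,"z":0,"rx":0,"ry":0,"rz":0,"grip":0.24},{"x":4,"y":0,"z":0,"rx":0,"ry":0,"rz":0,"grip":0.24},{"x":4,"y":0,"z":0,"rx":0,"ry":0,"rz":0,"grip":0.24},{"x":4,"y":0,"z":0,"rx":0,"ry":0,"rz":0,"grip":0.24},{"x":4,"y":0,"z":0,"rx":0,"ry":0,"rz":0,"grip":0.24},{"x":4,"y":0,"z":0,"rx":0,"ry":0,"rz":0,"grip":0.24},{"x":4,"y":0,"z":0,"rx":0,"ry":0,"rz":0,"grip":0.24},{"x":4,"y":0,"z":0,"rx":0,"ry":0,"rz":0,"grip":0.24},{"x":3,"y":0,"z":0,"rx":0,"ry":0,"rz":0,"grip":0.24}]' >/dev/null; python3 w.py
```

```text
t 20.52 tray xy [-25.7  -1.8] z 14.3 yaw-tray 0.1 tz [ 0.  0. -1.] open 0.24 F [-1.1 -0.2  1.6] |q| [-0.12  2.02  0.02]
lens [54.6 -0.7] px 320 84 r 35.4
lens [-0.4 -1.1] px 320 220 r 30.7
t 21.4 tray xy [13.1 -1.8] z 14.3 yaw-tray 0.1 tz [ 0.  0. -1.] open 0.24 F [ 0.6 -1.7  2.5] |q| [-0.05  2.    0.1 ]
lens [105.5  -0.5] px 319 51 r 36.9
lens [38.7 -1. ] px 320 220 r 30.7
lens [72.  -0.9] px 320 141 r 33.2
```

```bash
python3 -m creep '[{"x":2,"y":0,"z":0,"rx":0,"ry":0,"rz":0,"grip":0.24},{"x":2,"y":0,"z":0,"rx":0,"ry":0,"rz":0,"grip":0.24},{"x":2,"y":0,"z":0,"rx":0,"ry":0,"rz":0,"grip":0.24},{"x":2,"y":0,"z":0,"rx":0,"ry":0,"rz":0,"grip":0.24},{"x":1.5,"y":0,"z":0,"rx":0,"ry":0,"rz":0,"grip":0.24},{"x":1,"y":0,"z":0,"rx":0,"ry":0,"rz":0,"grip":0.24},{"x":1,"y":0,"z":0,"rx":0,"ry":0,"rz":0,"grip":0.24},{"x":0.5,"y":0,"z":0,"rx":0,"ry":0,"rz":0,"grip":0.24},{"x":0.5,"y":0,"z":0,"rx":0,"ry":0,"rz":0,"grip":0.24},{"x":0,"y":0,"z":0,"rx":0,"ry":0,"rz":0,"grip":0.24}]' >/dev/null; python3 w.py w3.png
```

```text
t 22.28 tray xy [24.9 -1.8] z 14.3 yaw-tray 0.0 tz [-0.  0. -1.] open 0.24 F [-0.8 -2.6  2.1] |q| [-0.03  1.99  0.12]
lens [50.9 -1. ] px 320 220 r 30.7
lens [84.4 -0.9] px 320 141 r 33.2
lens [117.7  -0.6] px 319 51 r 37.0
```

View pics/w3.png

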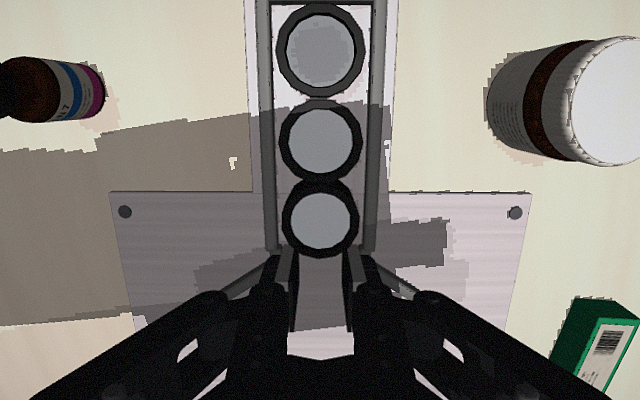

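The three lenses stand in a closed row at (320,220), (320,141) and (319,51), all past the gate. A small gap of about 2–3 mm is left at the end wall, so I'll close it slowly.

```bash
python3 -m creep '[{"x":0.3,"y":0,"z":0,"rx":0,"ry":0,"rz":0,"grip":0.24},{"x":0.3,"y":0,"z":0,"rx":0,"ry":0,"rz":0,"grip":0.24},{"x":0.3,"y":0,"z":0,"rx":0,"ry":0,"rz":0,"grip":0.24},{"x":0.3,"y":0,"z":0,"rx":0,"ry":0,"rz":0,"grip":0.24},{"x":0.3,"y":0,"z":0,"rx":0,"ry":0,"rz":0,"grip":0.24},{"x":0.2,"y":0,"z":0,"rx":0,"ry":0,"rz":0,"grip":0.24},{"x":0.2,"y":0,"z":0,"rx":0,"ry":0,"rz":0,"grip":0.24},{"x":0.2,"y":0,"z":0,"rx":0,"ry":0,"rz":0,"grip":0.24},{"x":0,"y":0,"z":0,"rx":0,"ry":0,"rz":0,"grip":0.24},{"x":0,"y":0,"z":0,"rx":0,"ry":0,"rz":0,"grip":0.24}]' >/dev/null; python3 w.py
```

```text
t 23.17 tray xy [27.  -1.8] z 14.3 yaw-tray 0.0 tz [ 0.  0. -1.] open 0.24 F [-1.  -2.4  1.5] |q| [-0.02  1.99  0.12]
lens [52.9 -1. ] px 320 220 r 30.7
lens [86.4 -0.9] px 320 141 r 33.2
lens [119.7  -0.6] px 319 51 r 36.9
```

```bash
python3 -m creep '[{"x":0.2,"y":0,"z":0,"rx":0,"ry":0,"rz":0,"grip":0.24},{"x":0.2,"y":0,"z":0,"rx":0,"ry":0,"rz":0,"grip":0.24},{"x":0.2,"y":0,"z":0,"rx":0,"ry":0,"rz":0,"grip":0.24},{"x":0.2,"y":0,"z":0,"rx":0,"ry":0,"rz":0,"grip":0.24},{"x":0.2,"y":0,"z":0,"rx":0,"ry":0,"rz":0,"grip":0.24},{"x":0.2,"y":0,"z":0,"rx":0,"ry":0,"rz":0,"grip":0.24},{"x":0,"y":0,"z":0,"rx":0,"ry":0,"rz":0,"grip":0.24},{"x":0,"y":0,"z":0,"rx":0,"ry":0,"rz":0,"grip":0.24},{"x":0,"y":0,"z":0,"rx":0,"ry":0,"rz":0,"grip":0.24},{"x":0,"y":0,"z":0,"rx":0,"ry":0,"rz":0,"grip":0.24}]' >/dev/null; python3 w.py
```

```text
t 24.05 tray xy [28.1 -1.8] z 14.3 yaw-tray 0.0 tz [-0.  0. -1.] open 0.24 F [ 0.7 -2.2  2. ] |q| [-0.02  1.99  0.12]
lens [54.1 -0.9] px 320 220 r 30.6
lens [87.6 -0.9] px 320 141 r 33.2
lens [121.   -0.6] px 319 51 r 37.0
```

```bash
python3 -m creep '[{"x":0.2,"y":0,"z":0,"rx":0,"ry":0,"rz":0,"grip":0.24},{"x":0.2,"y":0,"z":0,"rx":0,"ry":0,"rz":0,"grip":0.24},{"x":0.2,"y":0,"z":0,"rx":0,"ry":0,"rz":0,"grip":0.24},{"x":0.2,"y":0,"z":0,"rx":0,"ry":0,"rz":0,"grip":0.24},{"x":0.2,"y":0,"z":0,"rx":0,"ry":0,"rz":0,"grip":0.24},{"x":0.2,"y":0,"z":0,"rx":0,"ry":0,"rz":0,"grip":0.24},{"x":0,"y":0,"z":0,"rx":0,"ry":0,"rz":0,"grip":0.24},{"x":0,"y":0,"z":0,"rx":0,"ry":0,"rz":0,"grip":0.24},{"x":0,"y":0,"z":0,"rx":0,"ry":0,"rz":0,"grip":0.24},{"x":0,"y":0,"z":0,"rx":0,"ry":0,"rz":0,"grip":0.24}]' >/dev/null; python3 w.py
```

```text
t 24.93 tray xy [29.4 -1.8] z 14.3 yaw-tray 0.0 tz [ 0.  0. -1.] open 0.24 F [ 0.2 -2.   1.7] |q| [-0.02  1.99  0.13]
lens [55.3 -1. ] px 320 220 r 30.7
lens [88.8 -0.9] px 320 141 r 33.2
lens [122.2  -0.6] px 319 51 r 37.0
```

```bash
python3 -m creep '[{"x":0.2,"y":0,"z":0,"rx":0,"ry":0,"rz":0,"grip":0.24},{"x":0.2,"y":0,"z":0,"rx":0,"ry":0,"rz":0,"grip":0.24},{"x":0.2,"y":0,"z":0,"rx":0,"ry":0,"rz":0,"grip":0.24},{"x":0.2,"y":0,"z":0,"rx":0,"ry":0,"rz":0,"grip":0.24},{"x":0.2,"y":0,"z":0,"rx":0,"ry":0,"rz":0,"grip":0.24},{"x":0,"y":0,"z":0,"rx":0,"ry":0,"rz":0,"grip":0.24},{"x":0,"y":0,"z":0,"rx":0,"ry":0,"rz":0,"grip":0.24},{"x":0,"y":0,"z":0,"rx":0,"ry":0,"rz":0,"grip":0.24},{"x":0,"y":0,"z":0,"rx":0,"ry":0,"rz":0,"grip":0.24},{"x":0,"y":0,"z":0,"rx":0,"ry":0,"rz":0,"grip":0.24}]' >/dev/null; python3 w.py w4.png
python3 - <<'E'
import cv2
i=cv2.imread('pics/w4.png');cv2.imwrite('pics/w4c.png',cv2.resize(i[0:260,220:420],None,fx=2.3,fy=2.3))
E
```

```text
t 25.82 tray xy [29.9 -1.8] z 14.3 yaw-tray 0.1 tz [-0.    -0.001 -1.   ] open 0.24 F [-1.3 -4.6  2. ] |q| [-0.02  1.99  0.13]
lens [55.2 -0.9] px 320 222 r 30.9
lens [89.1 -0.9] px 320 141 r 33.2
lens [122.4  -0.7] px 320 52 r 37.0
```

View pics/w4c.png

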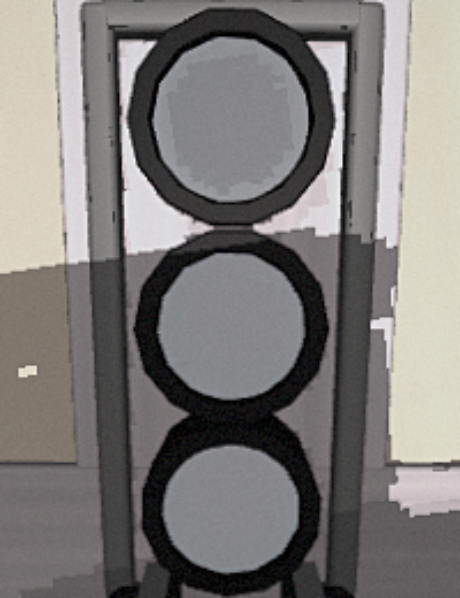

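The crop shows the front lens against the end wall and the row closed. The push force jumped from about 2 N to 4.6 N while the lenses stopped moving. I'll back off, lift and check.

```bash
python3 -m creep '[{"x":-2,"y":0,"z":0,"rx":0,"ry":0,"rz":0,"grip":0.24},{"x":-6,"y":0,"z":0,"rx":0,"ry":0,"rz":0,"grip":0.24},{"x":-8,"y":0,"z":0,"rx":0,"ry":0,"rz":0,"grip":0.24},{"x":-10,"y":0,"z":0,"rx":0,"ry":0,"rz":0,"grip":0.24},{"x":-5,"y":0,"z":-10,"rx":0,"ry":0,"rz":0,"grip":0.24},{"x":0,"y":0,"z":-20,"rx":0,"ry":0,"rz":0,"grip":0.24},{"x":0,"y":0,"z":-20,"rx":0,"ry":0,"rz":0,"grip":0.24},{"x":0,"y":0,"z":-20,"rx":0,"ry":0,"rz":0,"grip":0.24},{"x":0,"y":0,"z":-10,"rx":0,"ry":0,"rz":0,"grip":0.24},{"x":0,"y":0,"z":0,"rx":0,"ry":0,"rz":0,"grip":0.24}]' >/dev/null; python3 w.py
python3 -m creep '[{"x":-15,"y":0,"z":-10,"rx":0,"ry":0,"rz":0,"grip":0.24},{"x":-15,"y":0,"z":-10,"rx":0,"ry":0,"rz":0,"grip":0.24},{"x":-15,"y":0,"z":-10,"rx":0,"ry":0,"rz":0,"grip":0.24},{"x":-15,"y":0,"z":-10,"rx":0,"ry":0,"rz":0,"grip":0.24},{"x":-10,"y":0,"z":-10,"rx":0,"ry":0,"rz":0,"grip":0.24},{"x":0,"y":0,"z":0,"rx":0,"ry":0,"rz":0,"grip":0.24},{"x":0,"y":0,"z":0,"rx":0,"ry":0,"rz":0,"grip":0.24},{"x":0,"y":0,"z":0,"rx":0,"ry":0,"rz":0,"grip":0.24},{"x":0,"y":0,"z":0,"rx":0,"ry":0,"rz":0,"grip":0.24},{"x":0,"y":0,"z":0,"rx":0,"ry":0,"rz":0,"grip":0.24}]' >/dev/null; python3 w.py; python3 st.py 1 end.png
```

```text
t 26.7 tray xy [-0.9 -2.9] z 95.9 yaw-tray 0.0 tz [ 0.003 -0.    -1.   ] open 0.24 F [-0.3  1.1 -0.7] |q| [-0.07  1.99  0.07]
lens [54.8 -0.9] px 316 133 r 20.8
lens [88.4 -1.1] px 316 78 r 22.4
t 27.58 tray xy [-70.1  -1.4] z 143.6 yaw-tray 0.1 tz [-0.001  0.    -1.   ] open 0.24 F [ 0.2 -0.1  0.1] |q| [-0.2   1.99 -0.06]
lens [54. -1.] px 322 33 r 19.3
t 27.58 tray xy [-70.1  -1.4] z 143.6 yaw-tray 0.1 tz [-0.001  0.    -1.   ] open 0.24 F [ 0.2 -0.1  0.1] |q| [-0.2   1.99 -0.06]
```

View pics/end.png

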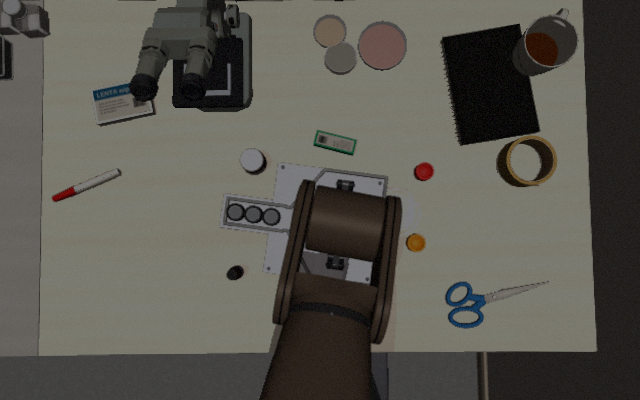

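The final top view shows all three lenses in the slot, at (235,212), (253,214) and (271,216). The jar, vial and carton are where they stood, and the hand is clear.

```bash
python3 -c "
from plant import sign_off
print(sign_off())"
```

```text
the job is handed in; nothing more can be done
None
```

The three lenses went through the gate one at a time and stand in a closed-up row against the slot's end; the vial, jar and carton look unmoved, the hand is clear, and the job was handed in at about 28 s of the 72 s, with no verdict returned.

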